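Open the push-and-turn tub of mug-cleaning tablets at the mug stall

ROBOT

A 7-joint arm with a two-finger parallel gripper is mounted at the origin on the work surface. World frame = base frame: x ahead of the robot, y to its left, z up, the work surface at z = 0. Lengths are in m, angles in rad, forces in N, time in s.
With the tool pointing down it reaches from about 0.4 to 0.85 m from the base axis. Payload 10.4 kg.
Tool frame: the origin (TCP) lies midway between the tips of the shut fingers; the grasp point (between the pads) lies 19 mm behind it; z points along the fingers, y is the line along which they close (so a half turn about z gives the same grasp; the last joint's range is limited). The gripper opens to 87 mm and grips with 3 to 60 N. Pads are 19 mm wide; open, the fingers measure 117 mm over their backs; the gripper's body (75 mm by 190 mm) begins 51 mm behind the grasp point.
Start: joints at [-1.212, 0.332, -0.065, 1.46, 0.022, 1.35, -0.088], TCP at [0.233, 0.58, 0.223] pointing down, gripper open.
Joint ranges: [-2.6, 2.6], [-0.5, 2.12], [-1.47, 1.34], [0.16, 2.42], [-1.27, 4.41], [0.06, 2.06], [-2.6, 2.6]. Speed limits (rad/s): [2.22, 2.22, 2.79, 2.79, 3.14, 3.14, 3.14].

INTERFACE

Orientations are given as a unit quaternion [x, y, z, w].
In Python, from bench import r gives the robot as it stands.
- The arm moves only by the tool arm_command, never from a script. Its arguments are lists of equal length, an entry for each row: "xyz": the shift along the world's x, y, z in m, a list of three; "rot": the turn, a rotation vector about the world's x, y, z in rad, a list of three. In form: {"xyz": [[tx, ty, tz], ...], "rot": [[ax, ay, az], ...]}. A call has 1 to 20 rows; each row is the pose to reach, as a shift and turn from the pose commanded when the call began; what a row does not reach only later rows make up. A row lasts 1/12 s, in which the tool goes at most 41.7 mm and 7.16 degrees, less where a joint would pass 70% of its speed; a pose out of reach is approached as far as the arm can. A call with a gripper value outside its range is refused whole. "grip" is the opening, from 0 (shut) to 1 (fully open), set as the call begins (left out, the last holds). The fingers move at their own pace and stop on an object; "squeeze" is the grip in N (left out, the last holds). Time passes only in rows, so rows that repeat a pose let the fingers close. It gives the time, the measured TCP pose, the force, the opening and the grip force at its end, in the units of the state.
- r.read_state(): the state, without advancing time (a new reading comes with each control period).
- r.camera(name): name is "scene" or "top" or "wrist"; returns the picture (420x560x3 uint8, red, green, blue); there is no depth.
- r.camera_model(name): a dict with "fx", "fy", "cx", "cy" (pixels), "k1" (the pictures are not rectified: a ray, as slopes to the right and down, at radius r is drawn at 1 + k1 r^2 times it, then the intrinsics apply), "T" (4x4, takes a point from camera to world coordinates). Camera axes: x right, y up, looking along -z (the intrinsics and any distortion apply to the point x, -y, -z); pixel columns grow to the right and rows downward; lengths in m; the calibration is good to about 2 mm. A picture is of the moment at which its call begins: read the wrist's pose just before it. camera_model takes no time and is no camera call; for the wrist camera it gives the pose at the moment of the call.
- r.close_job(): hands the job in; it is judged then, once.
Trained networks look in the newest picture that a camera, given by its name, has taken for a name from the list of things; names that differ only in an ending like _2 or _b are one class to them, and where a whole thing is asked for, a point or a joint stands for the part that bears it (a point fixed in the world has none). Each returns a list of dicts, best first, with "conf" (0 to 1); they miss things now and then, are a little off and sometimes report something else, mostly with a low value. They report only what shows in the picture. A call takes as long as a camera call. They do not tell look-alikes from the thing itself.
- r.look_for(label, camera): "at" ([x, y, z] in m, in the coordinates of the camera as it stood for that picture, good to about 4 mm: the middle of the surface that is visible of it).
- r.spot_point(label, camera): "at" ([x, y, z] in m, in the coordinates of the camera as it stood for that picture, good to about 4 mm: a listed point, or the origin of a listed thing).
The state is a dict: "time": time; "joint_positions": joint angles; "joint_vel": joint speeds; "joint_torque": joint torques, N m; "ee_pos": TCP position; "eef_rot": TCP orientation; "ft_force": force on the tool from outside, world axes, zero at the start; "torque": the same for the moment, N m; "width": finger opening in m; "grip_force": force on a finger pad.
Only numpy, scipy, OpenCV 4.12 (cv2) and the standard library are available. Lean on these libraries where they do the work, as an engineer would, in place of code of your own. Each camera call takes 0.05 s, during which the arm holds its last target. There are 200 camera calls.

TASK

Open the tub of mug-cleaning tablets: carry it by its square body, not by its cap, to whichever bay of the wooden holder is free, stand it upright in the bay and let go of it. Then press the child-resistant red cap down hard while turning it anticlockwise, lift it off and lay it flat, top up, inside the white tray, leaving the open tub standing in its bay. Leave the cup and the mugs standing where they are.

Things in the scene. Friction and masses are not known exactly. Their poses are not given: they have to be found in the camera images.
- tub_mid (a point): Square white plastic tub with a blue band, under the red cap. Body 58 x 58 mm, 92 mm high, flat sides and shoulder, 0.3 kg; 126 mm tall with the cap. Point on its axis, 46 mm above its underside; z up to the cap, x and y square to its sides. At first it stands on the board; mug_a and mug_b stand 10 to 25 mm from two opposite sides, the others are open.
- cap_mid (a point): Red ribbed round child-resistant cap, 52 mm across, 26 mm high, 40 g; point at its centre, half-way up, z up. On the closed tub its lower edge is 100 mm above the tub's underside (8 mm gap above the wider shoulder). Locked unless pressed 4 to 6 mm down; held down it turns anticlockwise seen from above, to a stop near 80 degrees; between 45 and 75 degrees it lifts straight off.
- tub_spring (a joint): Spring plate in the tub's mouth, under the cap: 0 with the cap locked, positive (m) as the cap is pressed down, -0.003 with the cap off. It pushes back 8 N at 0, 15 N at 0.004 and 19 N at 0.006; stop at 0.0065.
- board: Wooden display board, 110 x 270 mm (x, y), 10 mm thick, fixed to the table; origin at the centre of its underside. The tub stands near its middle, mug_a and mug_b near its ends.
- bay_a (a point): One of two square bays of the wooden holder fixed to the table: 64 x 64 mm inside, walls 8 mm thick, tops 32 mm above the table. Point at the bay's centre, 10 mm above the table, where the underside of a tub rests (cork lies in the free bay). x runs along the holder to bay_b, z up; bays square to x, y; holder 190 x 80 mm outside. The bay keeps the tub from turning.
- bay_b (a point): The same point of the holder's other bay, 110 mm from bay_a along x. Either one of the two bays holds the small cup and is taken.
- cup_mid (a point): Small cream cup with a handle, 58 mm across, 62 mm high, standing in one of the two holder bays, top 70 mm above the table; point at its centre half-way up. Handle on its +y side, reaching 58 mm from its axis.
- tray_mid (a point): Centre of the inner floor of the shallow white tray, fixed to the table, where the cap is to go; floor 4 mm above the table, 130 x 130 mm outside with 4 mm walls whose tops are 14 mm above the table; x and y square to its walls.
- mug_a_mid (a point): Cream mug, red-rimmed, blue-printed, 80 mm across, 88 mm high, handle on its +y side reaching 69 mm from its axis. Stands on the display board beside the tub. This point is its centre half-way up.
- mug_b_mid (a point): Cream mug, blue-rimmed, red-printed, 80 mm across, 88 mm high, handle on its +y side reaching 69 mm from its axis. Stands on the display board beside the tub. This point is its centre half-way up.
- mug_c_mid (a point): Cream mug, blue-rimmed, blue-printed, 82 mm across, 92 mm high, handle on its +y side reaching 70 mm from its axis. Stands at the back of the work area. This point is its centre half-way up.
- mug_d_mid (a point): Cream mug, red-rimmed, red-printed, 82 mm across, 92 mm high, handle on its +y side reaching 70 mm from its axis. Stands at the back of the work area. This point is its centre half-way up.
- mug_e_mid (a point): Cream mug, black-rimmed, red-printed, 76 mm across, 80 mm high, handle on its +y side reaching 67 mm from its axis. Stands on the table beside the tray. This point is its centre half-way up.
Mind the look-alikes: they are no part of the job. There is more than one size of the part that bears tray_mid; the job needs the middle-sized.

How it is judged:
On the way, in this order (a step that is already met when the one before it is completed fails the run):
1. the closed tub stands fully down in the free bay and the fingers have let go of it ((horizontal distance between tub_mid and bay_a below 0.01 m or horizontal distance between tub_mid and bay_b below 0.01 m) and height (world z) of tub_mid below 0.062 m and angle between tub_mid's own z axis and vertical below 0.08 rad and contact force between the fingers and tub below 0.3 N and contact force between the fingers and cap below 0.3 N and z of cap_mid in the frame of tub_mid between 0.065 and 0.072 m), for 0.1 s.
2. the cap is pressed down against its spring, the tub in the bay ((horizontal distance between tub_mid and bay_a below 0.01 m or horizontal distance between tub_mid and bay_b below 0.01 m) and height (world z) of tub_mid below 0.062 m and angle between tub_mid's own z axis and vertical below 0.08 rad and z of cap_mid in the frame of tub_mid below 0.0643 m), for 0.05 s.
3. the cap has been lifted off the tub, which still stands in the bay ((horizontal distance between tub_mid and bay_a below 0.01 m or horizontal distance between tub_mid and bay_b below 0.01 m) and height (world z) of tub_mid below 0.062 m and angle between tub_mid's own z axis and vertical below 0.08 rad and z of cap_mid in the frame of tub_mid above 0.09 m), for 0.1 s.
At the end, for the whole second after the job is handed in: The tub stands in the free bay, within 10 mm of its centre, fully down (within 6 mm) and within 0.08 rad of upright; the cap lies flat, top up (within 0.1 rad), inside the white tray, within 42 mm of its centre along each of the tray's sides; both are released and at rest ((horizontal distance between tub_mid and bay_a below 0.01 m or horizontal distance between tub_mid and bay_b below 0.01 m) and height (world z) of tub_mid below 0.062 m and angle between tub_mid's own z axis and vertical below 0.08 rad and x of cap_mid in the frame of tray_mid between -0.042 and 0.042 m and y of cap_mid in the frame of tray_mid between -0.042 and 0.042 m and height (world z) of cap_mid below 0.021 m and angle between cap_mid's own z axis and vertical below 0.1 rad and linear speed of each of tub, cap below 0.02 m/s and contact force between the fingers and cap below 0.1 N and contact force between the fingers and tub below 0.1 N); the robot touches nothing.
It fails at once if the tub is lifted by its cap (more than 15 mm off its support while the fingers grip the cap) (contact force between the fingers and cap above 3 N and contact force between the fingers and tub below 0.5 N and height (world z) of tub_mid above 0.071 m and z of cap_mid in the frame of tub_mid below 0.075 m).
It fails at once if the cup or a mug is pushed more than 30 mm or tipped (distance of any of cup_mid, mug_a_mid, mug_b_mid, mug_c_mid, mug_d_mid, mug_e_mid from where it was at the start of the episode above 0.03 m or angle between any of cup_mid, mug_a_mid, mug_b_mid, mug_c_mid, mug_d_mid, mug_e_mid's own z axis and vertical above 0.4 rad).
It fails at once if the tub is tipped over (angle between tub_mid's own z axis and vertical above 0.7 rad).
It also fails if it takes over 61 s, if anything falls off the work surface, if the arm or the gripper's body presses on something with over 40 N, if the wrist force passes 120 N, or if a joint passes its speed limit or range.

## Working session

There is one attempt and no reset: what is moved stays moved. The work goes in short steps, Python scripts to look and compute and a tool call to move; the robot and the scene stay as the last step left them, time stands still between calls to the robot, and variables do not carry over. Pictures are saved under pics/ and viewed, at most 10 in all, crops included, and the job is handed in when it is done.

Besides the shell and the picture viewer there is one more tool, called after "Call:" as name(argument=value, ...), one argument or row to a line, values as JSON. arm_command: Moves the arm, as the interface text tells. Its arguments: {"type":"object","properties":{"xyz":{"type":"array"},"rot":{"type":"array"},"grip":{"type":"number"},"squeeze":{"type":"number"}},"required":["xyz","rot"]}

```bash
mkdir -p pics
cat > h.py <<'E'
from bench import r
import numpy as np, cv2
def world(cam,p):
    T=np.array(r.camera_model(cam)["T"]); return (T@np.r_[p,1])[:3]
def proj(cam,P):
    m=r.camera_model(cam);q=np.linalg.inv(np.array(m["T"]))@np.r_[P,1]
    s=np.array([q[0],-q[1]])/-q[2]; s=s*(1+m["k1"]*(s@s)); return np.array([m["fx"]*s[0]+m["cx"],m["fy"]*s[1]+m["cy"]])
def ray(cam,u,z):
    m=r.camera_model(cam);d=np.array([(u[0]-m["cx"])/m["fx"],(u[1]-m["cy"])/m["fy"]]);s=d.copy()
    for _ in range(20): s=d/(1+m["k1"]*(s@s))
    T=np.array(m["T"]);v=T[:3,:3]@np.array([s[0],-s[1],-1]);o=T[:3,3];return o+v*(z-o[2])/v[2]
def snap(cam,name):
    a=r.camera(cam);cv2.imwrite(f"pics/{name}.png",a[:,:,::-1]);return a
E
python3 - <<'E'
from h import *
s=r.read_state();print(s["time"],np.round(s["ee_pos"],4),np.round(s["eef_rot"],4),s["width"])
a=snap("top","top");b=snap("scene","scene")
for c in("top","scene"):
  for n in("tub_mid","cap_mid","board","bay_a","cup_mid","tray_mid","mug_a_mid"):
    for d in r.spot_point(n,c)[:7]:
        if d["conf"]>.2: P=world(c,d["at"]);print(c,n,round(d["conf"],2),np.round(P,3),proj(c,P).round())
E
```

```text
0.0 [0.2327 0.5796 0.2218] [ 1.897e-01  9.818e-01 -7.000e-04 -1.000e-04] 0.08689893207876861
top tub_mid 0.56 [0.51  0.282 0.057] [167. 201.]
top cap_mid 0.68 [0.509 0.285 0.127] [157. 199.]
top board 0.89 [ 0.509  0.287 -0.001] [171. 203.]
top board 0.6 [0.596 0.268 0.057] [173. 169.]
top bay_a 0.81 [ 0.512 -0.015  0.01 ] [279. 199.]
top bay_a 0.67 [0.51  0.28  0.057] [168. 201.]
top bay_a 0.63 [0.62  0.007 0.009] [270. 161.]
top bay_a 0.55 [0.422 0.291 0.049] [165. 235.]
top cup_mid 0.79 [0.619 0.007 0.038] [270. 159.]
top tray_mid 0.72 [ 0.461 -0.301  0.004] [383. 216.]
top tray_mid 0.67 [ 0.351 -0.064  0.006] [298. 258.]
top tray_mid 0.62 [ 0.233 -0.266  0.004] [373. 299.]
top mug_a_mid 0.83 [0.422 0.294 0.055] [163. 234.]
top mug_a_mid 0.29 [ 0.51   0.288 -0.002] [171. 203.]
scene tub_mid 0.93 [0.507 0.278 0.059] [384. 317.]
scene bay_a 0.62 [0.619 0.007 0.008] [255. 280.]
scene bay_a 0.56 [ 0.508 -0.013  0.009] [283. 244.]
scene cup_mid 0.87 [0.619 0.008 0.04 ] [254. 274.]
scene tray_mid 0.94 [ 0.232 -0.265  0.006] [287. 130.]
scene tray_mid 0.87 [ 0.463 -0.303  0.006] [216. 168.]
scene tray_mid 0.75 [ 0.346 -0.068  0.002] [311. 193.]
scene mug_a_mid 0.72 [0.42  0.292 0.052] [413. 295.]
```

View pics/top.png

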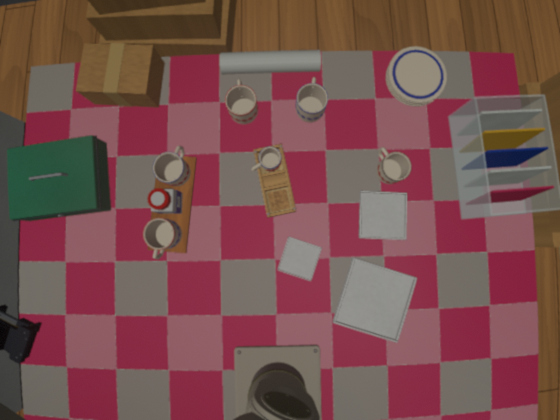

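View pics/scene.png

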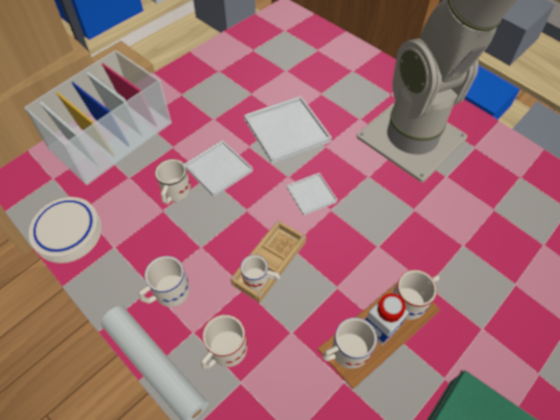

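Top view: the tub with its red cap is at px (160,200), between two mugs. In the holder, bay px (279,199) is free and bay px (270,160) holds the cup. There are three trays: px (299,258) about 38 px across, (383,216) about 50 px, and (375,299) about 75 px. At roughly 375 px/m the one at (383,216) is 130 mm, so it is the middle-sized tray. I'll go above the tub for a close look.

Call:
arm_command(
  xyz=[
    [0, 0, 0.04],
    [0.03, -0.03, 0.08],
    [0.277, -0.298, 0.1],
    [0.277, -0.298, 0.1],
    [0.277, -0.298, 0.1],
    [0.277, -0.298, 0.1],
    [0.277, -0.298, 0.1],
    [0.277, -0.298, 0.1],
    [0.277, -0.298, 0.1],
    [0.277, -0.298, 0.1],
    [0.277, -0.298, 0.1],
    [0.277, -0.298, 0.1],
    [0.277, -0.298, 0.1],
    [0.277, -0.298, 0.1],
    [0.277, -0.298, 0.1],
    [0.277, -0.298, 0.1],
  ],
  rot=[
    [0, 0, 0],
    [0, 0, 0.1],
    [0, 0, 0.24],
    [0, 0, 0.24],
    [0, 0, 0.24],
    [0, 0, 0.24],
    [0, 0, 0.24],
    [0, 0, 0.24],
    [0, 0, 0.24],
    [0, 0, 0.24],
    [0, 0, 0.24],
    [0, 0, 0.24],
    [0, 0, 0.24],
    [0, 0, 0.24],
    [0, 0, 0.24],
    [0, 0, 0.24],
  ],
  grip=1,
)

```text
time: 2.13
ee_pos: [0.5089, 0.2835, 0.3225]
eef_rot: [0.07, 0.998, 0.0, -0.0]
ft_force: [-0.2, 0.7, -0.5]
width: 0.087
grip_force: 0.0
```

Run:
```python
from h import *
s=r.read_state();print(s["time"],np.round(s["ee_pos"],4),np.round(s["eef_rot"],4),np.round(s["joint_positions"],2),np.round(r.camera_model("wrist")["T"],3))
a=snap("wrist","w1")
for n in("tub_mid","cap_mid","board","mug_a_mid"):
    for d in r.spot_point(n,"wrist")[:4]:
        if d["conf"]>.2: P=world("wrist",d["at"]);print(n,round(d["conf"],2),np.round(P,4),proj("wrist",P).round())
```

```text
2.1333 [0.5089 0.2835 0.3225] [ 6.960e-02  9.976e-01  2.000e-04 -2.000e-04] [-0.72  0.2   0.17  1.42 -0.03  1.52  0.87] [[ 0.139 -0.956 -0.256  0.439]
 [ 0.99   0.135  0.036  0.292]
 [ 0.    -0.259  0.966  0.485]
 [ 0.     0.     0.     1.   ]]
cap_mid 0.89 [0.5092 0.2784 0.128 ] [272. 190.]
mug_a_mid 0.59 [0.426  0.2924 0.0541] [275. 103.]
```

View pics/w1.png

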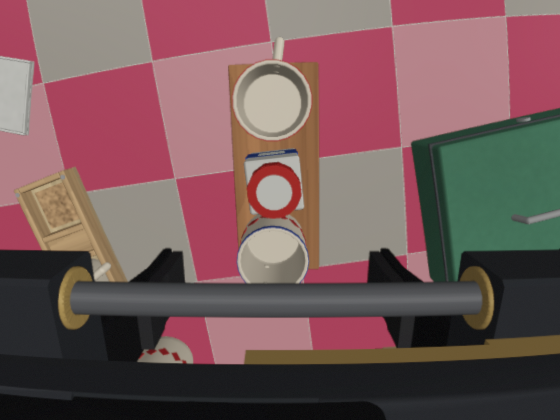

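Wrist view: the tub shoulder spans about (247,152) to (303,212), with the cap at (274,190) and the mugs above and below it. I'll enlarge it to get the yaw.

Run:
```python
from h import *
a=cv2.imread("pics/w1.png")[140:225,225:325]
cv2.imwrite("pics/w1c.png",cv2.resize(a,None,fx=7,fy=7,interpolation=cv2.INTER_CUBIC))
hsv=cv2.cvtColor(cv2.imread("pics/w1.png"),cv2.COLOR_BGR2HSV)
m=((hsv[...,2]>120)&(hsv[...,1]>190)&((hsv[...,0]<6)|(hsv[...,0]>176))).astype(np.uint8);m[:150]=0;m[225:]=0;m[:,:238]=0;m[:,310:]=0
print(cv2.boundingRect(m))
```

```text
(248, 164, 52, 53)
```

View pics/w1c.png

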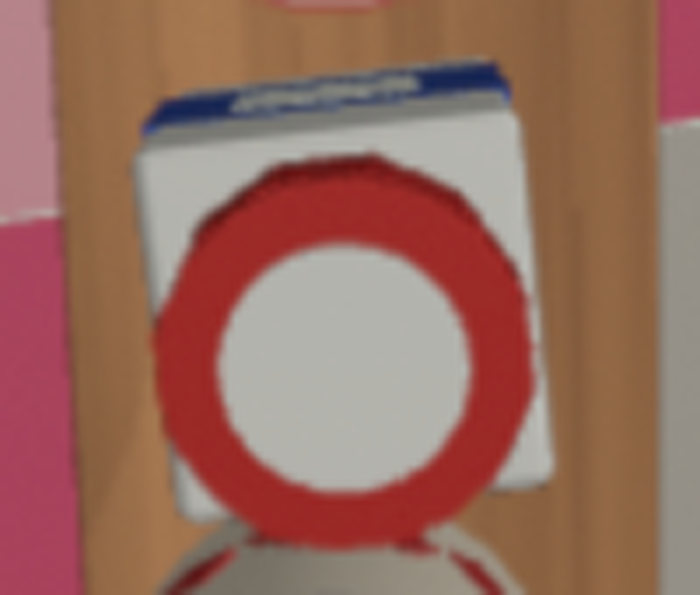

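Run:
```python
from h import *
c=[(138,152),(517,108),(552,480),(185,520)]
P=np.array([ray("wrist",(225+x/7,140+y/7),.102)[:2] for x,y in c]);print(P.round(4),P.mean(0).round(4))
for i in range(4):
    d=P[(i+1)%4]-P[i];print(np.degrees(np.arctan2(d[1],d[0])).round(1),np.linalg.norm(d).round(4))
print(ray("wrist",(225+345/7,140+368/7),.136).round(4))
# board edges
for p,q in(((231,70),(235,265)),((319,70),(318,265))):
    d=ray("wrist",q,.01)-ray("wrist",p,.01);print(np.degrees(np.arctan2(d[1],d[0])))
```

```text
[[0.4812 0.2531]
 [0.4827 0.309 ]
 [0.5391 0.3072]
 [0.5374 0.2512]] [0.5101 0.2801]
88.5 0.0559
-1.9 0.0565
-91.7 0.0561
178.0 0.0563
[0.5106 0.2797 0.136 ]
-8.477253938501908
-6.852645035182327
```

Call:
arm_command(
  xyz=[
    [0.001, -0.003, -0.03],
    [0.001, -0.003, -0.06],
    [0.001, -0.003, -0.09],
    [0.001, -0.003, -0.12],
    [0.001, -0.003, -0.145],
    [0.001, -0.003, -0.15],
    [0.001, -0.003, -0.15],
    [0.001, -0.003, -0.15],
  ],
  rot=[
    [0, 0, 0.05],
    [0, 0, 0.108],
    [0, 0, 0.108],
    [0, 0, 0.108],
    [0, 0, 0.108],
    [0, 0, 0.108],
    [0, 0, 0.108],
    [0, 0, 0.108],
  ],
)

```text
time: 3.05
ee_pos: [0.5114, 0.2794, 0.1739]
eef_rot: [0.017, 1.0, 0.0, 0.001]
ft_force: [0.5, -0.6, 0.9]
width: 0.0871
grip_force: 0.0
```

Call:
arm_command(
  xyz=[
    [-0.001, 0, -0.025],
    [-0.001, 0, -0.05],
    [-0.001, 0, -0.075],
    [-0.001, 0, -0.092],
    [-0.001, 0, -0.1],
    [-0.001, 0, -0.1],
    [-0.001, 0, -0.1],
  ],
  rot=[
    [0, 0, 0],
    [0, 0, 0],
    [0, 0, 0],
    [0, 0, 0],
    [0, 0, 0],
    [0, 0, 0],
    [0, 0, 0],
  ],
)

```text
time: 3.63
ee_pos: [0.5108, 0.2796, 0.0743]
eef_rot: [0.017, 1.0, 0.001, 0.001]
ft_force: [0.3, 0.2, -1.0]
width: 0.0871
grip_force: 0.0
```

Call:
arm_command(
  xyz=[
    [0, 0, 0],
    [0, 0, 0],
    [0, 0, 0],
    [0, 0, 0],
    [0, 0, 0],
    [0, 0, 0],
    [0, 0, 0],
    [0, 0, 0],
  ],
  rot=[
    [0, 0, 0],
    [0, 0, 0],
    [0, 0, 0],
    [0, 0, 0],
    [0, 0, 0],
    [0, 0, 0],
    [0, 0, 0],
    [0, 0, 0],
  ],
  grip=0.3,
  squeeze=30,
)

```text
time: 4.3
ee_pos: [0.5101, 0.2798, 0.0731]
eef_rot: [0.017, 1.0, 0.001, 0.0]
ft_force: [0.2, 3.4, 4.0]
width: 0.0576
grip_force: 29.8
```

Call:
arm_command(
  xyz=[
    [0, 0, 0.01],
    [0, 0, 0.03],
    [0, 0, 0.06],
    [0, 0, 0.09],
    [0, 0, 0.12],
    [0, -0.01, 0.14],
    [0, -0.04, 0.15],
    [0, -0.07, 0.15],
    [0, -0.1, 0.15],
    [0, -0.13, 0.15],
    [0, -0.155, 0.15],
    [0, -0.17, 0.15],
    [0, -0.18, 0.15],
    [0, -0.18, 0.15],
    [0, -0.18, 0.15],
    [0, -0.18, 0.15],
  ],
  rot=[
    [0, 0, 0],
    [0, 0, 0],
    [0, 0, 0],
    [0, 0, 0],
    [0, 0, 0],
    [0, 0, 0.05],
    [0, 0, 0.1],
    [0, 0, 0.15],
    [0, 0, 0.2],
    [0, 0, 0.22],
    [0, 0, 0.22],
    [0, 0, 0.22],
    [0, 0, 0.22],
    [0, 0, 0.22],
    [0, 0, 0.22],
    [0, 0, 0.22],
  ],
)

```text
time: 5.63
ee_pos: [0.5096, 0.1005, 0.2224]
eef_rot: [-0.094, 0.996, 0.0, -0.0]
ft_force: [-0.1, 0.2, -2.3]
width: 0.058
grip_force: 29.8
```

Run:
```python
from h import *
s=r.read_state();print(s["time"],np.round(s["ee_pos"],4),np.round(s["eef_rot"],4),np.round(s["joint_positions"],2),s["width"])
a=snap("wrist","w2")
for n in("tub_mid","cap_mid","bay_a","cup_mid"):
    for d in r.spot_point(n,"wrist")[:4]:
        if d["conf"]>.2: P=world("wrist",d["at"]);print(n,round(d["conf"],2),np.round(P,4),proj("wrist",P).round())
p=proj("wrist",(.511,-.014,.03)).astype(int);print(p)
x0,y0=max(p[0]-80,0),max(p[1]-60,0);cv2.imwrite("pics/w2c.png",cv2.resize(a[y0:y0+120,x0:x0+160,::-1],None,fx=5,fy=5,interpolation=cv2.INTER_CUBIC));print(x0,y0)
```

```text
5.6333 [0.5096 0.1005 0.2224] [-9.380e-02  9.956e-01  2.000e-04 -3.000e-04] [-0.51  0.09  0.24  1.75 -0.02  1.3   1.5 ] 0.05803088278986629
cap_mid 0.72 [0.507  0.0977 0.2752] [273. 326.]
cup_mid 0.6 [0.6178 0.0072 0.0408] [168. 279.]
[161 170]
81 110
```

View pics/w2c.png

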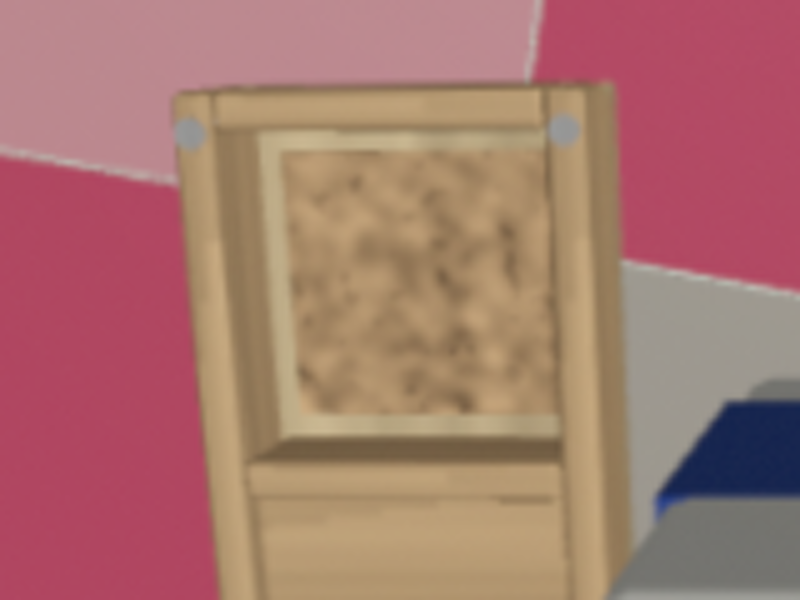

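The free bay's top inner corners in the crop are at (213,127), (547,127), (561,465) and (248,465). It is empty apart from the cork.

Run:
```python
from h import *
c=[(213,127),(547,127),(561,465),(248,465)]
P=np.array([ray("wrist",(81+x/5,110+y/5),.032)[:2] for x,y in c]);print(P.round(4),P.mean(0).round(4))
for i in range(4):
    d=P[(i+1)%4]-P[i];print(np.degrees(np.arctan2(d[1],d[0])).round(1),np.linalg.norm(d).round(4))
```

```text
[[ 0.4837 -0.0532]
 [ 0.4727  0.0102]
 [ 0.5368  0.0216]
 [ 0.5483 -0.0401]] [ 0.5104 -0.0154]
99.9 0.0643
10.1 0.0651
-79.4 0.0628
-168.6 0.0659
```

Call:
arm_command(
  xyz=[
    [0, -0.02, 0],
    [0, -0.05, 0],
    [0, -0.08, 0],
    [0, -0.1, 0],
    [0.0005, -0.115, 0],
    [0.0005, -0.1153, -0.01],
    [0.0005, -0.1153, -0.04],
    [0.0005, -0.1153, -0.07],
    [0.0005, -0.1153, -0.1],
    [0.0005, -0.1153, -0.11],
    [0.0005, -0.1153, -0.11],
    [0.0005, -0.1153, -0.11],
    [0.0005, -0.1153, -0.11],
  ],
  rot=[
    [0, 0, 0],
    [0, 0, 0],
    [0, 0, 0],
    [0, 0, 0],
    [0, 0, 0],
    [0, 0, 0],
    [0, 0, 0],
    [0, 0, 0],
    [0, 0, 0],
    [0, 0, 0],
    [0, 0, 0],
    [0, 0, 0],
    [0, 0, 0],
  ],
)

```text
time: 6.97
ee_pos: [0.5116, -0.016, 0.1144]
eef_rot: [-0.093, 0.996, 0.0, 0.001]
ft_force: [-0.4, 0.4, -3.5]
width: 0.0582
grip_force: 29.8
```

Call:
arm_command(
  xyz=[
    [-0.0005, 0.0005, -0.008],
    [-0.0007, 0.0007, -0.016],
    [-0.0007, 0.0007, -0.022],
    [-0.0007, 0.0007, -0.028],
    [-0.0007, 0.0007, -0.033],
    [-0.0007, 0.0007, -0.037],
    [-0.0007, 0.0007, -0.037],
  ],
  rot=[
    [0, 0, 0],
    [0, 0, 0],
    [0, 0, 0],
    [0, 0, 0],
    [0, 0, 0],
    [0, 0, 0],
    [0, 0, 0],
  ],
)

```text
time: 7.55
ee_pos: [0.5091, -0.0156, 0.0746]
eef_rot: [-0.093, 0.996, -0.0, -0.001]
ft_force: [0.1, 0.5, -2.9]
width: 0.058
grip_force: 29.8
```

Call:
arm_command(
  xyz=[
    [0.0005, 0, -0.001],
    [0.0005, 0, -0.002],
    [0.0005, 0, -0.003],
    [0.0005, 0, -0.003],
  ],
  rot=[
    [0, 0, 0],
    [0, 0, 0],
    [0, 0, 0],
    [0, 0, 0],
  ],
)

```text
time: 7.88
ee_pos: [0.5106, -0.0156, 0.0731]
eef_rot: [-0.093, 0.996, 0.0, 0.0]
ft_force: [-1.2, 0.4, 0.0]
width: 0.058
grip_force: 29.8
```

Call:
arm_command(
  xyz=[
    [0, 0, 0],
    [0, 0, 0],
    [0, 0, 0],
    [0, 0, 0],
    [0, 0, 0],
    [0, 0, 0],
  ],
  rot=[
    [0, 0, 0],
    [0, 0, 0],
    [0, 0, 0],
    [0, 0, 0],
    [0, 0, 0],
    [0, 0, 0],
  ],
  grip=1,
)

```text
time: 8.38
ee_pos: [0.5102, -0.0156, 0.0726]
eef_rot: [-0.093, 0.996, 0.0, 0.0]
ft_force: [-0.1, -0.2, -0.1]
width: 0.085
grip_force: 0.0
```

Call:
arm_command(
  xyz=[
    [0, 0, 0.02],
    [0, 0, 0.05],
    [0, 0, 0.08],
    [0, 0, 0.11],
    [0, 0, 0.13],
    [0, 0, 0.15],
    [0, 0, 0.15],
    [0, 0, 0.15],
    [0, 0, 0.15],
    [0, 0, 0.15],
    [0, 0, 0.15],
    [0, 0, 0.15],
    [0, 0, 0.15],
    [0, 0, 0.15],
    [0, 0, 0.15],
    [0, 0, 0.15],
    [0, 0, 0.15],
    [0, 0, 0.15],
  ],
  rot=[
    [0, 0, 0],
    [0, 0, 0],
    [0, 0, 0],
    [0, 0, -0.1],
    [0, 0, -0.2],
    [0, 0, -0.3],
    [0, 0, -0.4],
    [0, 0, -0.5],
    [0, 0, -0.6],
    [0, 0, -0.7],
    [0, 0, -0.8],
    [0, 0, -0.9],
    [0, 0, -1.0],
    [0, 0, -1.1],
    [0, 0, -1.2],
    [0, 0, -1.3],
    [0, 0, -1.3],
    [0, 0, -1.3],
  ],
)

```text
time: 9.88
ee_pos: [0.5101, -0.0156, 0.2226]
eef_rot: [0.527, 0.85, 0.0, 0.0]
ft_force: [0.6, -0.2, -0.4]
width: 0.0869
grip_force: 0.0
```

Run:
```python
from h import *
s=r.read_state();print(s["time"],np.round(s["ee_pos"],4),np.round(s["eef_rot"],4),np.round(s["joint_positions"],2),s["width"])
a=snap("wrist","w3")
for n in("tub_mid","cap_mid","bay_a","cup_mid"):
    for d in r.spot_point(n,"wrist")[:4]:
        if d["conf"]>.2: P=world("wrist",d["at"]);print(n,round(d["conf"],2),np.round(P,4),proj("wrist",P).round())
print(proj("wrist",(.5105,-.0152,.136)))
```

```text
9.8833 [ 0.5101 -0.0156  0.2226] [0.5272 0.8497 0.     0.    ] [-0.44  0.07  0.4   1.78 -0.03  1.3   0.43] 0.08692778388393706
cap_mid 0.95 [ 0.5072 -0.0184  0.1262] [271. 216.]
cup_mid 0.88 [0.6161 0.0072 0.0385] [384. 217.]
[277.44270939 217.95846863]
```

View pics/w3.png

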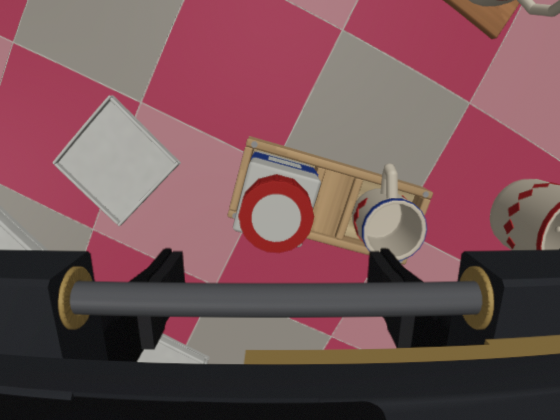

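The tub stands upright in the bay with the cap at (276,217), where it should be. Now I'll descend on the cap.

Call:
arm_command(
  xyz=[
    [0.0004, 0.0004, -0.025],
    [0.0004, 0.0004, -0.05],
    [0.0004, 0.0004, -0.075],
    [0.0004, 0.0004, -0.095],
    [0.0004, 0.0004, -0.105],
    [0.0004, 0.0004, -0.111],
    [0.0004, 0.0004, -0.111],
    [0.0004, 0.0004, -0.111],
  ],
  rot=[
    [0, 0, 0],
    [0, 0, 0],
    [0, 0, 0],
    [0, 0, 0],
    [0, 0, 0],
    [0, 0, 0],
    [0, 0, 0],
    [0, 0, 0],
  ],
)

```text
time: 10.8
ee_pos: [0.5111, -0.0152, 0.1124]
eef_rot: [0.528, 0.849, 0.0, 0.0]
ft_force: [0.1, 0.8, 0.9]
width: 0.0872
grip_force: 0.0
```

Call:
arm_command(
  xyz=[
    [0, 0, 0],
    [0, 0, 0],
    [0, 0, 0],
    [0, 0, 0],
    [0, 0, 0],
    [0, 0, 0],
    [0, 0, 0],
    [0, 0, 0],
  ],
  rot=[
    [0, 0, 0],
    [0, 0, 0],
    [0, 0, 0],
    [0, 0, 0],
    [0, 0, 0],
    [0, 0, 0],
    [0, 0, 0],
    [0, 0, 0],
  ],
  grip=0.2,
  squeeze=55,
)

```text
time: 11.47
ee_pos: [0.5105, -0.0152, 0.1117]
eef_rot: [0.529, 0.849, 0.0, -0.0]
ft_force: [-2.0, -0.6, 1.9]
width: 0.0519
grip_force: 55.0
```

Call:
arm_command(
  xyz=[
    [0, 0, -0.001],
    [0, 0, -0.002],
    [0, 0, -0.003],
    [0, 0, -0.004],
    [0, 0, -0.005],
    [0, 0, -0.0055],
    [0, 0, -0.0055],
    [0, 0, -0.0055],
  ],
  rot=[
    [0, 0, 0],
    [0, 0, 0],
    [0, 0, 0],
    [0, 0, 0],
    [0, 0, 0],
    [0, 0, 0],
    [0, 0, 0],
    [0, 0, 0],
  ],
)

```text
time: 12.13
ee_pos: [0.5112, -0.0152, 0.1074]
eef_rot: [0.529, 0.849, 0.001, 0.0]
ft_force: [-4.5, -0.1, 14.8]
width: 0.0522
grip_force: 55.0
```

Call:
arm_command(
  xyz=[
    [0, 0, -0.0007],
    [0, 0, -0.0013],
    [0, 0, -0.0013],
    [0, 0, -0.0013],
  ],
  rot=[
    [0, 0, 0],
    [0, 0, 0],
    [0, 0, 0],
    [0, 0, 0],
  ],
)

```text
time: 12.47
ee_pos: [0.5113, -0.0152, 0.1064]
eef_rot: [0.529, 0.849, 0.001, 0.001]
ft_force: [-5.2, 0.0, 17.5]
width: 0.0521
grip_force: 55.0
```

Call:
arm_command(
  xyz=[
    [0, 0, 0],
    [0, 0, 0],
    [0, 0, 0],
    [0, 0, 0],
    [0, 0, 0],
    [0, 0, 0],
    [0, 0, 0],
    [0, 0, 0],
    [0, 0, 0],
    [0, 0, 0],
    [0, 0, 0],
    [0, 0, 0],
    [0, 0, 0],
    [0, 0, 0],
  ],
  rot=[
    [0, 0, 0.09],
    [0, 0, 0.18],
    [0, 0, 0.27],
    [0, 0, 0.36],
    [0, 0, 0.45],
    [0, 0, 0.54],
    [0, 0, 0.63],
    [0, 0, 0.72],
    [0, 0, 0.81],
    [0, 0, 0.9],
    [0, 0, 0.99],
    [0, 0, 1.07],
    [0, 0, 1.07],
    [0, 0, 1.07],
  ],
)

```text
time: 13.63
ee_pos: [0.5124, -0.014, 0.1069]
eef_rot: [0.021, 1.0, 0.001, 0.002]
ft_force: [-1.7, 4.0, 15.0]
width: 0.052
grip_force: 55.0
```

Run:
```python
from h import *
s=r.read_state()
for k in("time","ee_pos","eef_rot","ft_force","torque","joint_positions","width"):print(k,np.round(s[k],3))
```

```text
time 13.633
ee_pos [ 0.512 -0.014  0.107]
eef_rot [0.021 1.    0.001 0.002]
ft_force [-1.662  4.026 15.016]
torque [0.822 0.452 0.158]
joint_positions [-0.322  0.182  0.287  1.913 -0.061  1.05   1.52 ]
width 0.052
```

Call:
arm_command(
  xyz=[
    [0, 0, 0.003],
    [0, 0, 0.006],
    [0, 0, 0.009],
    [0, 0, 0.012],
    [0, 0, 0.014],
    [0, 0, 0.014],
    [0, 0, 0.014],
    [0, 0, 0.014],
  ],
  rot=[
    [0, 0, 0],
    [0, 0, 0],
    [0, 0, 0],
    [0, 0, 0],
    [0, 0, 0],
    [0, 0, 0],
    [0, 0, 0],
    [0, 0, 0],
  ],
)

```text
time: 14.3
ee_pos: [0.5104, -0.0152, 0.1185]
eef_rot: [0.022, 1.0, 0.0, -0.0]
ft_force: [1.3, 0.2, -0.1]
width: 0.052
grip_force: 55.0
```

Run:
```python
from h import *
s=r.read_state()
print(s["time"],np.round(s["ee_pos"],4),np.round(s["ft_force"],2),s["width"])
a=snap("wrist","w4");snap("scene","s4")
for c in("wrist","scene"):
  for n in("tub_mid","cap_mid"):
    for d in r.spot_point(n,c)[:2]:
        P=world(c,d["at"]);print(c,n,round(d["conf"],2),np.round(P,4))
```

```text
14.3 [ 0.5104 -0.0152  0.1185] [ 1.3   0.17 -0.15] 0.051991874690604
wrist cap_mid 0.6 [ 0.5078 -0.0165  0.1316]
scene tub_mid 0.65 [ 0.5066 -0.0175  0.0551]
scene cap_mid 0.48 [ 0.5081 -0.0117  0.1329]
```

Call:
arm_command(
  xyz=[
    [0, 0, 0.002],
    [0, 0, 0.004],
    [0, 0, 0.005],
    [0, 0, 0.005],
    [0, 0, 0.005],
  ],
  rot=[
    [0, 0, 0],
    [0, 0, 0],
    [0, 0, 0],
    [0, 0, 0],
    [0, 0, 0],
  ],
)

```text
time: 15.02
ee_pos: [0.5106, -0.0152, 0.1239]
eef_rot: [0.022, 1.0, 0.0, 0.0]
ft_force: [-0.4, 0.1, -0.7]
width: 0.0523
grip_force: 55.0
```

Run:
```python
from h import *
s=r.read_state()
print(s["time"],np.round(s["ee_pos"],4),np.round(s["ft_force"],2),s["width"])
a=snap("scene","s5")
p=proj("scene",(.51,-.015,.09)).astype(int);print(p)
A=a[p[1]-50:p[1]+50,p[0]-65:p[0]+65,::-1]
t=proj("scene",(.462,-.302,.004)).astype(int)
B=a[t[1]-50:t[1]+50,t[0]-65:t[0]+65,::-1]
cv2.imwrite("pics/s5c.png",cv2.resize(np.hstack([A,B]),None,fx=3,fy=3,interpolation=cv2.INTER_CUBIC))
for n in("tub_mid","cap_mid","tray_mid"):
    for d in r.spot_point(n,"scene")[:4]:
        P=world("scene",d["at"]);print(n,round(d["conf"],2),np.round(P,4))
```

```text
15.0167 [ 0.5106 -0.0152  0.1239] [-0.43  0.13 -0.67] 0.052311019262621834
[281 226]
tub_mid 0.88 [ 0.5056 -0.0134  0.0589]
cap_mid 0.63 [ 0.5105 -0.0099  0.1369]
tray_mid 0.7 [ 0.3453 -0.0697  0.0023]
tray_mid 0.68 [ 0.4631 -0.3043  0.0092]
tray_mid 0.52 [0.5908 0.2658 0.0518]
```

View pics/s5c.png

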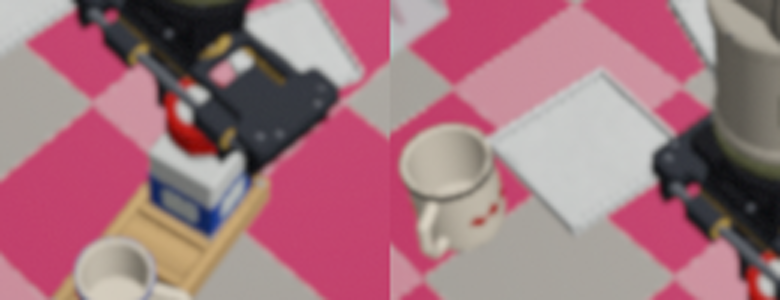

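The cap is off: the wrist force shows only its own weight, and the tub stays down in the bay. The right-hand crop at (583,150) is the middle-sized tray (about 130 mm, next to mug_e), which rules out the small one at px (299,258) and the large one at (375,299). I'll carry the cap there.

Call:
arm_command(
  xyz=[
    [0, 0, 0.02],
    [0, 0, 0.05],
    [0, 0, 0.08],
    [-0.005, -0.02, 0.1],
    [-0.01, -0.05, 0.11],
    [-0.015, -0.085, 0.11],
    [-0.02, -0.12, 0.11],
    [-0.026, -0.155, 0.11],
    [-0.032, -0.19, 0.11],
    [-0.038, -0.225, 0.11],
    [-0.044, -0.255, 0.11],
    [-0.049, -0.28, 0.11],
    [-0.049, -0.287, 0.1],
    [-0.049, -0.287, 0.08],
    [-0.049, -0.287, 0.06],
    [-0.049, -0.287, 0.06],
    [-0.049, -0.287, 0.06],
  ],
  rot=[
    [0, 0, 0],
    [0, 0, 0],
    [0, 0, 0],
    [0, 0, 0],
    [0, 0, 0],
    [0, 0, 0],
    [0, 0, 0],
    [0, 0, 0],
    [0, 0, 0],
    [0, 0, 0],
    [0, 0, 0],
    [0, 0, 0],
    [0, 0, 0],
    [0, 0, 0],
    [0, 0, 0],
    [0, 0, 0],
    [0, 0, 0],
  ],
)

```text
time: 16.63
ee_pos: [0.4612, -0.3014, 0.1831]
eef_rot: [0.022, 1.0, 0.0, -0.001]
ft_force: [0.8, -0.0, 0.3]
width: 0.0519
grip_force: 55.0
```

Run:
```python
from h import *
s=r.read_state()
print(s["time"],np.round(s["ee_pos"],4),np.round(s["ft_force"],2),s["width"],np.round(s["joint_positions"],2))
snap("wrist","w6")
for n in("tray_mid","cap_mid","mug_e_mid"):
    for d in r.spot_point(n,"wrist")[:3]:
        P=world("wrist",d["at"]);print(n,round(d["conf"],2),np.round(P,4))
```

```text
16.6333 [ 0.4612 -0.3014  0.1831] [ 0.85 -0.03  0.31] 0.05192621018984662 [ 0.01  0.21  0.55  1.74 -0.11  1.23  2.12]
tray_mid 0.98 [ 0.4641 -0.3028  0.0033]
cap_mid 0.58 [ 0.4601 -0.3088  0.2007]
mug_e_mid 0.6 [ 0.5867 -0.3266  0.0401]
```

View pics/w6.png

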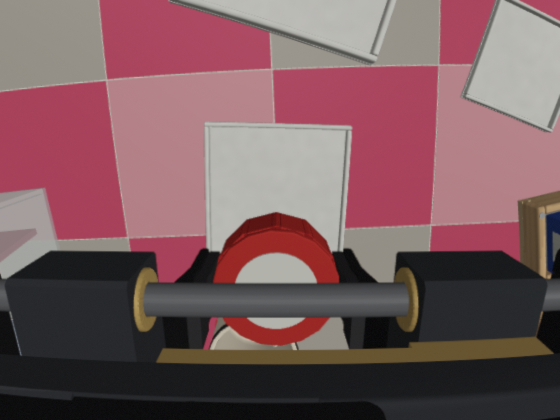

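The cap is held level over the tray, whose top edge runs from (208,125) to (350,127). I'll lower it.

Call:
arm_command(
  xyz=[
    [0.001, -0.001, -0.03],
    [0.001, -0.001, -0.06],
    [0.001, -0.001, -0.09],
    [0.001, -0.001, -0.12],
    [0.001, -0.001, -0.14],
    [0.001, -0.001, -0.155],
    [0.001, -0.001, -0.165],
    [0.001, -0.001, -0.17],
    [0.001, -0.001, -0.17],
    [0.001, -0.001, -0.17],
  ],
  rot=[
    [0, 0, 0],
    [0, 0, 0],
    [0, 0, 0],
    [0, 0, 0],
    [0, 0, 0],
    [0, 0, 0],
    [0, 0, 0],
    [0, 0, 0],
    [0, 0, 0],
    [0, 0, 0],
  ],
)

```text
time: 17.67
ee_pos: [0.4631, -0.3035, 0.0147]
eef_rot: [0.022, 1.0, -0.0, 0.001]
ft_force: [0.3, -1.0, -0.8]
width: 0.0518
grip_force: 55.0
```

Call:
arm_command(
  xyz=[
    [0, 0, -0.002],
    [0, 0, -0.004],
    [0, 0, -0.006],
    [0, 0, -0.007],
    [0, 0, -0.007],
    [0, 0, -0.007],
  ],
  rot=[
    [0, 0, 0],
    [0, 0, 0],
    [0, 0, 0],
    [0, 0, 0],
    [0, 0, 0],
    [0, 0, 0],
  ],
)

```text
time: 18.17
ee_pos: [0.4626, -0.3032, 0.0068]
eef_rot: [0.022, 1.0, 0.0, -0.0]
ft_force: [-0.4, 0.1, 0.2]
width: 0.0523
grip_force: 55.0
```

Call:
arm_command(
  xyz=[
    [0, 0, -0.0007],
    [0, 0, -0.0007],
    [0, 0, -0.0007],
  ],
  rot=[
    [0, 0, 0],
    [0, 0, 0],
    [0, 0, 0],
  ],
)

```text
time: 18.42
ee_pos: [0.4626, -0.3032, 0.0061]
eef_rot: [0.022, 1.0, 0.0, -0.0]
ft_force: [-0.7, -0.3, 0.8]
width: 0.0522
grip_force: 55.0
```

Call:
arm_command(
  xyz=[
    [0, 0, 0],
    [0, 0, 0],
    [0, 0, 0],
    [0, 0, 0],
    [0, 0, 0],
    [0, 0, 0],
  ],
  rot=[
    [0, 0, 0],
    [0, 0, 0],
    [0, 0, 0],
    [0, 0, 0],
    [0, 0, 0],
    [0, 0, 0],
  ],
  grip=0.8,
)

```text
time: 18.92
ee_pos: [0.4626, -0.3032, 0.0061]
eef_rot: [0.022, 1.0, 0.0, 0.0]
ft_force: [-0.2, -0.6, -0.0]
width: 0.0691
grip_force: 0.0
```

Call:
arm_command(
  xyz=[
    [0, 0, 0.01],
    [0, 0, 0.03],
    [0, 0, 0.06],
    [0, 0, 0.09],
    [0, 0, 0.12],
    [0, 0, 0.15],
    [0, 0, 0.18],
    [0, 0, 0.2],
    [-0.04, 0, 0.22],
    [-0.06, 0, 0.22],
    [-0.06, 0, 0.22],
    [-0.06, 0, 0.22],
  ],
  rot=[
    [0, 0, 0],
    [0, 0, 0],
    [0, 0, 0],
    [0, 0, 0],
    [0, 0, 0],
    [0, 0, 0],
    [0, 0, 0],
    [0, 0, 0],
    [0, 0, 0],
    [0, 0, 0],
    [0, 0, 0],
    [0, 0, 0],
  ],
)

```text
time: 19.92
ee_pos: [0.4018, -0.3036, 0.2273]
eef_rot: [0.023, 1.0, 0.0, 0.001]
ft_force: [0.4, 0.4, 0.1]
width: 0.0693
grip_force: 0.0
```

Run:
```python
from h import *
s=r.read_state()
print(s["time"],np.round(s["ee_pos"],4),np.round(s["ft_force"],2),s["width"])
a=snap("wrist","w7");b=snap("scene","s7")
for c in("wrist","scene"):
  for n in("tray_mid","cap_mid","tub_mid"):
    for d in r.spot_point(n,c)[:2]:
        P=world(c,d["at"]);print(c,n,round(d["conf"],2),np.round(P,4))
cv2.imwrite("pics/f7.png",cv2.resize(np.hstack([a[:300,100:400],b[100:400,150:450]])[:,:,::-1],None,fx=1.33,fy=1.33))
```

```text
19.9167 [ 0.4018 -0.3036  0.2273] [0.39 0.38 0.05] 0.06925802649889043
wrist tray_mid 0.98 [ 0.3446 -0.0661  0.0071]
wrist tray_mid 0.85 [ 0.2281 -0.2714  0.0042]
wrist cap_mid 0.91 [ 0.4603 -0.3059  0.0173]
scene tray_mid 0.96 [ 0.233  -0.2657  0.0076]
scene tray_mid 0.73 [ 0.3487 -0.0695  0.0015]
scene cap_mid 0.77 [ 0.4619 -0.2992  0.0205]
scene tub_mid 0.24 [0.6171 0.0063 0.0091]
```

View pics/f7.png

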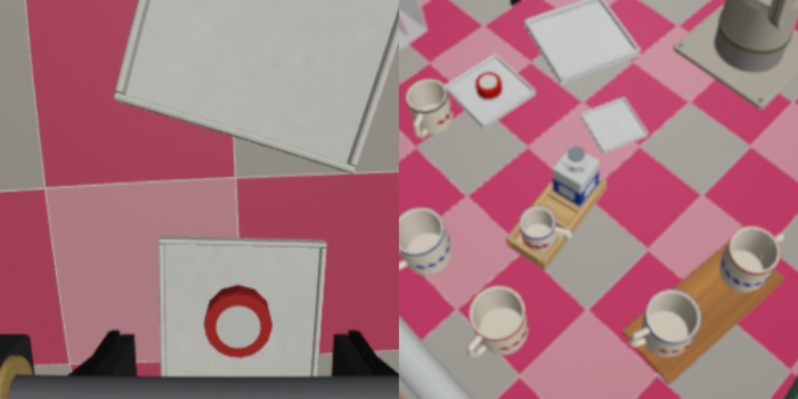

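The cap lies flat, top up, in the middle tray (about (238,322) in the left crop). The open tub stands in its bay (about (577,175) in the right crop), and the cup and mugs are where they were.

```bash
python3 -c "
from bench import r
print(r.close_job())"
```

```text
the job is handed in; nothing more can be done
None
```

The job is handed in at about 20 s of the 61 s: the open tub stands in the free bay, its cap lies flat, top up, in the middle-sized tray, and the cup and mugs look unmoved (no verdict was returned).

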